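Wind the torque wrench's tension key and rest the gauge

TASK

Wind the brass key on the leaning torque wrench clockwise (it takes several part turns) until the red index stands in the green band, and let go of it; never wind it past the red line. Then lay the blue bolt gauge flat in its green rest, without dropping it, to show that the wrench is set, leaving everything else where it stands.

Things in the scene. Friction and masses are not known exactly. Their poses are not given: they have to be found in the camera images.
- fixture: grey setting stand fixed to the bench, base plate 190 x 110 x 14 mm, holding a chrome torque wrench that leans 30 degrees from vertical towards the stand's own -x side (roughly to the robot): head clamped low between dark cheeks, black grip and brass key at the upper end, about 0.28 m up. Origin on the bench under the wrench head, z up. Wrench and key count as part of it.
- key_grip (a point): middle of the brass key on the wrench's upper end, on its axis. Key: two-lobed plate 60 mm wide (x), 9 mm thick (y), from 27 mm below to 17 mm above this point along z; z points out along the key's axis (up, leaning 30 deg); x, y turn with the key. Below the plate a hub 22 mm wide, then from 47 mm down the black grip, 32 mm wide; nothing else is near.
- key (a joint): winding of the key, rad; grows turning clockwise seen from its free end (looking along -z of key_grip). Starts at 0.2 to 1.0; green band 4.3 to 4.9, red line 5.2, stop 5.8. A spring resists more and more (0.15 to 0.25 N m in all); a brake holds the key where it is let go. The red index climbs 12 mm per rad.
- index_mark (a point): middle of the red index bar (36 mm wide, 3 mm high) that crosses the white scale on the wrench's side away from the robot and climbs along the wrench as the key is wound
- band_mid (a point): middle of the green band (7 mm high) on the white scale, where the index should stop: at 4.6 rad of the key it is level with this point; the red over-wind line lies above it
- gauge: blue anodized bolt gauge, loose, 0.2 to 0.35 kg: a bar 140 mm (x) x 34 mm (y) x 14 mm high with dark hole marks, and on its middle an upright grip ridge 60 mm long (x), 16 mm thick (y), from 13 to 47 mm above the underside. Origin at the centre of the underside, z up.
- rest: gauge rest fixed to the bench: shallow tray 176 mm (x) x 70 mm (y), green floor 6 mm above the bench, dark wooden rim 8 mm wide whose top is 14 mm above the bench; the space inside the rim is 160 x 54 mm. Origin on the bench under its centre, z up.
- nut_a: gold-coloured cadmium-plated castle nut, 60 mm across, 42 mm tall, bystander; origin at the centre of its underside
- nut_b: second castle nut, the same as the first, bystander
- socket: satin black steel socket, a cylinder 60 mm wide and 70 mm tall, bystander; origin at the centre of its underside
- bolt: rotor bolt standing on its gold-coloured head (54 mm wide, 20 mm high), steel shank 30 mm wide, 115 mm tall in all, bystander; origin at the centre of its underside
- spanner: steel spanner 190 mm long lying on the bench, bystander
- tin: yellow grease jar with a red cap, 66 mm wide, 75 mm tall, bystander; origin at the centre of its underside

How it is judged:
On the way, in this order (a step that is already met when the one before it is completed fails the run):
1. the key is wound so that the index is in the green band (4.3 to 4.9 rad) and stays there for half a second with the fingers off the wrench and its stand; the gauge is not yet in its rest (value of joint key between 4.3 and 4.9 rad and contact force between the fingers and fixture below 0.3 N), for 0.5 s.
2. the blue gauge lies flat inside the rim of the green rest, let go and still (x of gauge in the frame of rest between -0.012 and 0.012 m and y of gauge in the frame of rest between -0.012 and 0.012 m and z of gauge in the frame of rest below 0.009 m and angle between gauge's own z axis and vertical below 0.06 rad and contact force between the fingers and gauge below 0.3 N and linear speed of gauge below 0.02 m/s), for 0.3 s.
At the end, for the whole second after the job is handed in: The key is between 4.3 and 4.9 rad (index in the green band) and not touched; the gauge lies still and upright on the rest's green floor inside the rim, its centre within 12 mm of the rest's centre along both sides of the rest, either way round, and not touched (all of step 1 and all of step 2).
It fails at once if the key is over-wound: turned beyond 5.2 rad, the red line (value of joint key above 5.2 rad).
It fails at once if the gauge is dropped: it moves faster than 0.6 m/s (a fall of about 18 mm) with no finger on it (linear speed of gauge above 0.6 m/s and contact force between the fingers and gauge below 0.1 N).
It fails at once if a nut, the socket, the bolt, the spanner or the grease jar is shifted by more than 25 mm (distance of any of nut_a, nut_b, socket, bolt, spanner, tin from where it was at the start of the episode above 0.025 m).
It also fails if it takes over 66 s, if anything falls off the work surface, if the arm or the gripper's body presses on something with over 40 N, if the wrist force passes 120 N, or if a joint passes its speed limit or range.

ROBOT

A 7-joint arm with a two-finger parallel gripper is mounted at the origin on the work surface. World frame = base frame: x ahead of the robot, y to its left, z up, the work surface at z = 0. Lengths are in m, angles in rad, forces in N, time in s.
With the tool pointing down it reaches from about 0.4 to 0.875 m from the base axis. Payload 6.5 kg.
Tool frame: the origin (TCP) lies on the mounting face of the last link; the fingertips stand 166 mm ahead of it and the grasp point (between the pads) lies 147 mm ahead of it; z points along the fingers, y is the line along which they close (so a half turn about z gives the same grasp; the last joint's range is limited). The gripper opens to 88 mm and grips with 3 to 60 N. Pads are 18 mm wide; open, the fingers measure 123 mm over their backs; the gripper's body (75 mm by 187 mm) begins 45 mm behind the grasp point.
Start: joints at [-1.317, 0.536, -0.004, 1.538, 0.003, 1.067, -0.071], TCP at [0.204, 0.617, 0.405] pointing down, gripper open.
Joint ranges: [-2.7, 2.7], [-0.37, 2.16], [-1.27, 1.26], [0.24, 2.4], [-1.31, 4.45], [0.19, 1.91], [-2.76, 2.76]. Speed limits (rad/s): [2.39, 2.39, 3.14, 3.14, 3.14, 3.14, 3.14].

INTERFACE

Orientations are given as [roll, pitch, yaw] about the fixed x, y, z axes, in that order (R = Rz(yaw) Ry(pitch) Rx(roll)).
In Python, from workcell import get_obs, imaging, job gives the robot as it stands.
- The arm moves only by the tool carry_out, never from a script. Its argument "commands" is a list of rows, each an object with "fingers": the finger opening in mm, from 0 to 88.1; "linear": the shift along the tool's x, y, z in units of 30 mm (1.0 is 30 mm), a list of three; "yaw": the turn about the tool's z in units of 8 degrees (1.0 is 8 degrees). A call has 1 to 12 rows; each row is the pose to reach, as a shift and turn from the pose commanded when the call began, along the tool's axes at that moment; what a row does not reach only later rows make up. A row lasts 1/8 s, in which the tool goes at most 62.5 mm and 10.7 degrees, less where a joint would pass 70% of its speed; a pose out of reach is approached as far as the arm can. A call with a gripper value outside its range is refused whole. The fingers move at their own pace and stop on an object; "force" is the grip in N (left out, the last holds). Time passes only in rows, so rows that repeat a pose let the fingers close. It gives the time, the measured TCP pose, the force, the opening and the grip force at its end, in the units of the state.
- get_obs(): the state, without advancing time (a new reading comes with each control period).
- imaging.capture(name): name is "scene" or "top" or "wrist"; returns a dict with "image" (480x640x3 uint8, blue, green, red), "camera_matrix" (3x3 intrinsics, pixels), "dist" ([k1, k2, p1, p2, k3] as OpenCV has them; the pictures are not rectified), "xyz" and "orientation" of the camera in the world. Camera axes: x right, y down, z forward; pixel columns grow to the right and rows downward; lengths in m; the calibration is good to about 2 mm. A picture is of the moment at which its call begins. There is no depth.
- job.sign_off(): hands the job in; it is judged then, once.
The state is a dict: "clock": time; "q": joint angles; "qvel": joint speeds; "joint_torque": joint torques, N m; "ee_pos": TCP position; "ee_rot": TCP orientation; "wrist_force": force on the tool from outside, world axes, zero at the start; "ft_torque": the same for the moment, N m; "gripper_width": finger opening in m; "grip_force": force on a finger pad.
Only numpy, scipy, OpenCV 4.12 (cv2) and the standard library are available. Lean on these libraries where they do the work, as an engineer would, in place of code of your own. Each camera call takes 0.05 s, during which the arm holds its last target. There are 200 camera calls.

## Working session

There is one attempt and no reset: what is moved stays moved. The work goes in short steps, Python scripts to look and compute and a tool call to move; the robot and the scene stay as the last step left them, time stands still between calls to the robot, and variables do not carry over. Pictures are saved under pics/ and viewed, at most 10 in all, crops included, and the job is handed in when it is done.

Besides the shell and the picture viewer there is one more tool, called after ">>>" as name(argument=value, ...) on one line, values as JSON. carry_out: Moves the arm, as the interface text tells. Its arguments: {"type":"object","properties":{"commands":{"type":"array"},"force":{"type":"number"}},"required":["commands"]}

```bash
mkdir -p pics; ls; python3 - <<'E'
from workcell import get_obs, imaging, job
import cv2,numpy as np,pickle
o=get_obs();print({k:np.round(v,3).tolist() for k,v in o.items()})
for n in ["scene","top"]:
    c=imaging.capture(n);pickle.dump(c,open(n+".pkl","wb"));cv2.imwrite(f"pics/{n}0.png",c["image"])
    print(n,c["camera_matrix"],c["dist"],c["xyz"],c["orientation"])
E
```

```text
pics
{'clock': 0.0, 'q': [-1.317, 0.537, -0.004, 1.539, 0.003, 1.067, -0.071], 'qvel': [-0.001, 0.002, 0.0, -0.001, 0.001, -0.001, 0.0], 'joint_torque': [0.0, -57.097, 0.991, -25.161, -0.056, 0.017, 0.0], 'ee_pos': [0.204, 0.617, 0.404], 'ee_rot': [-3.14, 0.0, 2.822], 'wrist_force': [-0.055, 0.195, 0.035], 'ft_torque': [0.018, -0.03, 0.021], 'grip_force': 0.0, 'gripper_width': 0.088}
scene [[495.08262171   0.         319.43114626]
 [  0.         495.08262171 239.78639246]
 [  0.           0.           1.        ]] [0.04259886 0.         0.         0.         0.        ] [ 1.27229707 -0.27062418  0.92867147] [-2.35080803 -0.0096581   1.20742083]
top [[446.2596717    0.         325.17338616]
 [  0.         446.2596717  239.24691356]
 [  0.           0.           1.        ]] [0.02038496 0.         0.         0.         0.        ] [ 0.4707337  -0.01283242  1.08995536] [-3.03521803  0.0096272  -1.57726339]
```

View pics/scene0.png

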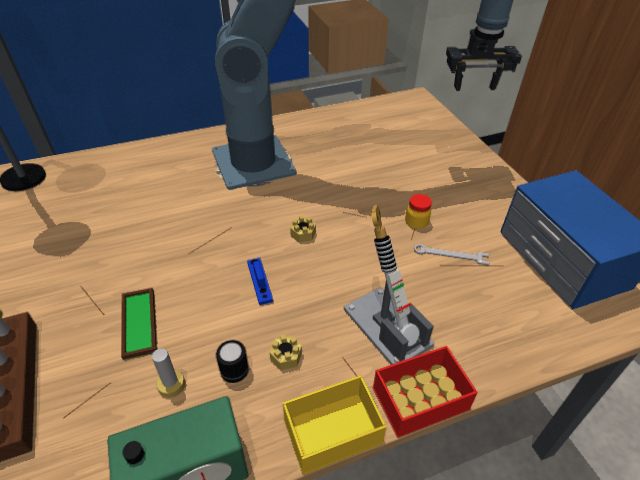

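View pics/top0.png

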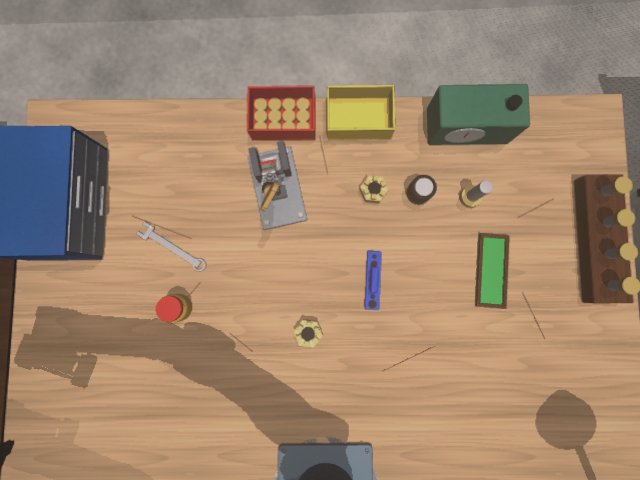

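The scene view shows the wrench: key at about (377,215), index and scale at (400,295), gauge at (260,281), rest at (139,322). In the top view the gauge is at (373,280), the rest at (492,270) and the key at about (270,195). Next I'll measure these and zoom in on the wrench.

```bash
cat > h.py <<'E'
import cv2,numpy as np,pickle
from scipy.spatial.transform import Rotation as Ro
def cam(c): return Ro.from_euler('xyz',c["orientation"]).as_matrix(),np.array(c["xyz"])
def ray(c,p):
    R,t=cam(c);u=cv2.undistortPoints(np.array([[p]],float),c["camera_matrix"],c["dist"])[0,0]
    d=R@[u[0],u[1],1];return t,d/np.linalg.norm(d)
def plane(c,p,z): t,d=ray(c,p);return t+d*(z-t[2])/d[2]
def tri(c1,p1,c2,p2):
    a,d=ray(c1,p1);b,e=ray(c2,p2)
    s=np.linalg.lstsq(np.c_[d,-e],b-a,rcond=None)[0];P,Q=a+s[0]*d,b+s[1]*e
    return (P+Q)/2,np.linalg.norm(P-Q)
def proj(c,X):
    R,t=cam(c);X=(np.atleast_2d(X)-t)@R
    return cv2.projectPoints(X,np.zeros(3),np.zeros(3),c["camera_matrix"],c["dist"])[0][:,0]
def mask(c,lo,hi,roi=None):
    m=cv2.inRange(cv2.cvtColor(c["image"],cv2.COLOR_BGR2HSV),lo,hi)
    if roi: k=np.zeros_like(m);x0,x1,y0,y1=roi;k[y0:y1,x0:x1]=255;m&=k
    return m
def big(m): return max(cv2.findContours(m,0,1)[0],key=cv2.contourArea)
E
python3 - <<'E'
from h import *
s,t=[pickle.load(open(n+".pkl","rb")) for n in("scene","top")]
def rect(c,k,z):
    P=np.array([plane(c,p[0],z)[:2] for p in k],np.float32);r=cv2.minAreaRect(P);b=cv2.boxPoints(r)
    e=b[1]-b[0];f=b[2]-b[1];L=e if np.hypot(*e)>np.hypot(*f) else f
    return np.round(r[0],4),np.round(r[1],4),np.degrees(np.arctan(L[1]/L[0])).round(1)
B=((105,120,60),(130,255,255));G=((50,120,60),(75,255,255))
print("gauge top",rect(t,big(mask(t,*B,(350,400,230,330))),.014))
print("gauge sc",rect(s,big(mask(s,*B,(235,285,245,315))),.014))
print("rest top",rect(t,big(mask(t,*G,(460,530,220,320))),.006))
print("rest sc",rect(s,big(mask(s,*G,(100,180,270,370))),.006))
# nuts, socket etc. rough positions
for n,p,z in [("nut1",(308,333),.042),("nut2",(374,188),.042),("socket",(424,187),.07),("bolt",(486,187),.115),("tin",(169,309),.075),("plateA",(262,228),.014),("plateB",(306,219),.014)]: print(n,plane(t,p,z).round(3))
a=cv2.resize(s["image"][195:355,340:440],None,fx=5,fy=5,interpolation=cv2.INTER_CUBIC)[:,:]
a=cv2.resize(a,(375,600))
b=cv2.resize(t["image"][135:235,240:310],(420,600),interpolation=cv2.INTER_CUBIC)
cv2.imwrite("pics/zoom1.png",np.hstack([a,b]))
E
```

```text
gauge top (array([ 0.487 , -0.1167]), array([0.0304, 0.1355]), np.float32(-3.6))
gauge sc (array([ 0.4899, -0.1193]), array([0.0336, 0.1458]), np.float32(-3.5))Traceback (most recent call last):
  File "<stdin>", line 10, in <module>
  File "h.py", line 19, in big
    def big(m): return max(cv2.findContours(m,0,1)[0],key=cv2.contourArea)
                       ~~~^^^^^^^^^^^^^^^^^^^^^^^^^^^^^^^^^^^^^^^^^^^^^^^^
ValueError: max() iterable argument is empty
```

```bash
cat > m.py <<'E'
from h import *
s,t=[pickle.load(open(n+".pkl","rb")) for n in("scene","top")]
def rect(c,k,z):
    P=np.array([plane(c,p[0],z)[:2] for p in k],np.float32);r=cv2.minAreaRect(P);b=cv2.boxPoints(r)
    e=b[1]-b[0];f=b[2]-b[1];L=e if np.hypot(*e)>np.hypot(*f) else f
    return np.round(r[0],4),np.round(r[1],4),np.degrees(np.arctan(L[1]/L[0])).round(1)
G=((45,120,60),(85,255,255))
print(cv2.cvtColor(t["image"],cv2.COLOR_BGR2HSV)[270,492])
print("rest top",rect(t,big(mask(t,*G,(460,530,220,320))),.006))
print("rest sc",rect(s,big(mask(s,*G,(100,180,270,370))),.006))
for n,p,z in [("nut1",(308,333),.042),("nut2",(374,188),.042),("socket",(424,187),.07),("bolt",(486,187),.115),("tin",(169,309),.075),("plateA",(262,228),.014),("plateB",(306,219),.014)]: print(n,plane(t,p,z).round(3))
a=cv2.resize(s["image"][195:355,340:440],(375,600),interpolation=cv2.INTER_CUBIC)
b=cv2.resize(t["image"][135:235,240:310],(420,600),interpolation=cv2.INTER_CUBIC)
cv2.imwrite("pics/zoom1.png",np.hstack([a,b]))
E
python3 m.py
```

```text
[ 60 114 168]Traceback (most recent call last):
  File "m.py", line 9, in <module>
    print("rest top",rect(t,big(mask(t,*G,(460,530,220,320))),.006))
                            ~~~^^^^^^^^^^^^^^^^^^^^^^^^^^^^^^
  File "h.py", line 19, in big
    def big(m): return max(cv2.findContours(m,0,1)[0],key=cv2.contourArea)
                       ~~~^^^^^^^^^^^^^^^^^^^^^^^^^^^^^^^^^^^^^^^^^^^^^^^^
ValueError: max() iterable argument is empty
```

```bash
sed -i 's/(45,120,60)/(45,80,60)/' m.py; python3 m.py
```

```text
[ 60 114 168]
rest top (array([ 0.5086, -0.4056]), array([0.0526, 0.1602]), np.float32(-5.2))
rest sc (array([ 0.5036, -0.4057]), array([0.0521, 0.1559]), np.float32(-5.2))
nut1 [0.365 0.038 0.042]
nut2 [ 0.705 -0.121  0.042]
socket [ 0.7   -0.234  0.07 ]
bolt [ 0.688 -0.36   0.115]
tin [0.424 0.349 0.075]
plateA [0.614 0.15  0.014]
plateB [0.636 0.043 0.014]
```

View pics/zoom1.png

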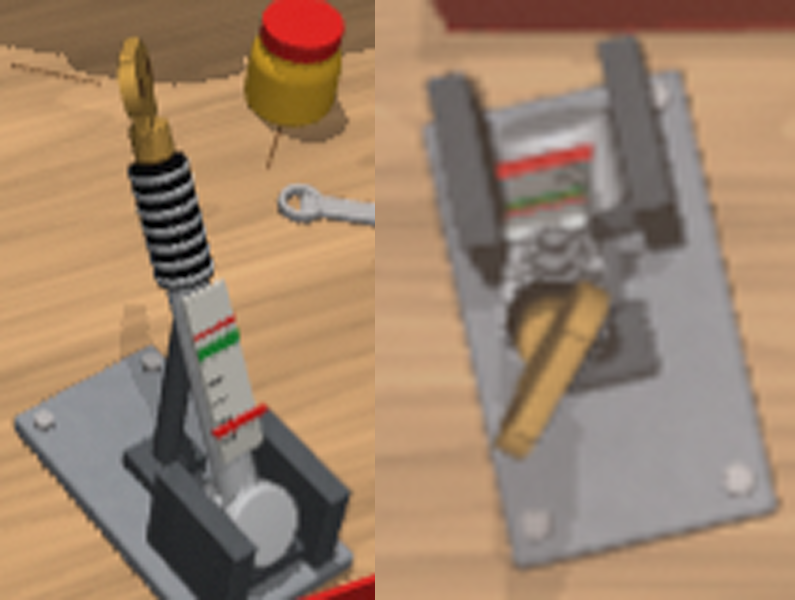

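The zoom shows the index at scene pixel (404,307), the green band at (398,287.5) and the red line just above it. In the top view the key's top edge runs from (277.5,183.3) to (263.3,209.2). I'll triangulate these.

```bash
cat > m2.py <<'E'
from h import *
s,t=[pickle.load(open(n+".pkl","rb")) for n in("scene","top")]
def T(n,a,b): X,e=tri(s,a,t,b);print(n,X.round(4),"gap",round(e,4));return X
g=np.array([plane(t,p,.014)[:2] for p in [(290.8,147),(306.7,220)]]);d=g[0]-g[1];print("yaw edge",np.degrees(np.arctan2(d[1],d[0])),np.hypot(*d))
g=np.array([plane(t,p,.014)[:2] for p in [(263.7,229),(306.7,220)]]);d=g[0]-g[1];print("yaw short",np.degrees(np.arctan2(-d[0],d[1])),np.hypot(*d))
# red / green centroids on scale
R1=((0,120,80),(8,255,255));R2=((172,120,80),(180,255,255));G=((45,80,60),(85,255,255))
for c,nm,roi in((s,"scene",(388,415,275,320)),(t,"top",(255,285,155,175))):
    for q,m in(("red",mask(c,*R1,roi)|mask(c,*R2,roi)),("green",mask(c,*G,roi))):
        n,l,st,ce=cv2.connectedComponentsWithStats(m)
        print(nm,q,[(st[i,4],ce[i].round(1).tolist()) for i in range(1,n) if st[i,4]>4])
M=((12,90,60),(30,255,255))
for c,nm,roi in((s,"scene",(368,390,200,240)),(t,"top",(255,290,178,216))):
    k=big(mask(c,*M,roi));print(nm,"key bbox",cv2.boundingRect(k),[np.round(x,1) for x in cv2.minAreaRect(k)],k[k[:,0,1].argmin(),0],k[k[:,0,1].argmax(),0])
T("key mid",(376.5,216.3),(270.4,197))
E
python3 m2.py
```

```text
yaw edge 12.027353769766059 0.18721621123394336
yaw short 11.505388663964748 0.1068459637264206
scene red [(np.int32(14), [397.6, 281.8]), (np.int32(38), [403.4, 306.8])]
scene green [(np.int32(37), [398.1, 286.5])]
top red [(np.int32(36), [267.1, 161.6])]
top green []
scene key bbox (368, 200, 22, 40) [array([378.5, 219.5]), array([39., 21.]), np.float64(90.0)] [368 200] [368 239]
top key bbox (260, 182, 19, 29) [array([267., 195.]), array([12.5, 30.4]), np.float64(26.6)] [274 182] [263 210]
key mid [0.6372 0.0963 0.2782] gap 0.0023
```

```bash
cat > key.py <<'E'
from h import *
yaw=np.radians(11.8)
xf=np.array([np.cos(yaw),np.sin(yaw),0]);yf=np.array([-np.sin(yaw),np.cos(yaw),0]);Z=np.array([0,0,1.])
a=-.5*xf+np.sqrt(.75)*Z
e1=np.cross(yf,a)*1.; e1/=np.linalg.norm(e1)   # in lean plane, roughly +xf
def psi(phi):   # world yaw of the horizontal section of the plate; phi = ccw angle of key x about a from e1
    kx=np.cos(phi)*e1+np.sin(phi)*yf
    n=np.cross(a,kx);h=np.cross(n,Z);
    h=h if h@kx>0 else -h
    return np.arctan2(h[1],h[0]),n[2]
def phi_from(c,p,q,K,off=.017):
    P=[]
    for u in(p,q):
        o,d=ray(c,u);P.append(o+d*(((K+off*a)-o)@a)/(d@a))
    v=P[0]-P[1];return np.arctan2(v@yf,v@e1),np.linalg.norm(v),np.mean(P,0)-off*a
def rad(c,idx,band,I):   # windings between index and band from pixels
    ts=np.linspace(-.02,.08,1001);p=proj(c,I+ts[:,None]*a)
    return ts[np.linalg.norm(p-band,axis=1).argmin()]/.012,np.linalg.norm(p-band,axis=1).min()
E
cat > m3.py <<'E'
from key import *
s,t=[pickle.load(open(n+".pkl","rb")) for n in("scene","top")]
K=np.array([.637,.096,.278])
for pq in(((277.5,183.3),(263.3,209.2)),((275.5,182.5),(261.,208.5))):
    f,L,m=phi_from(t,*pq,K);print("phi",np.degrees(f),L,m)
I,e=tri(s,(403.4,306.8),t,(267.5,161.6));print("index",I,e)
d=I-K;print("index axial from key",d@a,"lat",d@yf,"e1",d@e1)
for b in((398.1,286.5),(397.8,282)):
  r,e=rad(s,0,np.array(b),I);print("rad to",r,e)
for k in range(0,271,20):
    y,n=psi(f-np.radians(k));print(k,np.degrees(y).round(1),round(n,2),end=' | ')
E
python3 m3.py
```

```text
phi -40.92350606893525 0.0556141333887565 [0.64265695 0.09475173 0.28104964]
phi -41.40447146501393 0.05598416618430679 [0.6438355  0.09850335 0.28215864]
index [0.74997087 0.12248924 0.11575393] 0.002784858750428993
index axial from key -0.19850944271994544 lat 0.002827353823548745 e1 0.019336291905416622
rad to 3.9583333333333335 1.0903972186649136
rad to 4.775 0.33169757601899974
0 -25.6 0.33 | 20 -46.0 0.44 | 40 -68.3 0.49 | 60 -91.3 0.49 | 80 -113.4 0.43 | 100 -133.5 0.31 | 120 -152.0 0.16 | 140 -169.4 -0.01 | 160 173.0 -0.18 | 180 154.4 -0.33 | 200 134.0 -0.44 | 220 111.7 -0.49 | 240 88.7 -0.49 | 260 66.6 -0.43 |
```

>>> carry_out(commands=[{"linear": [0,0,-2],"yaw": 0,"fingers": 50},{"linear": [0,0,-4],"yaw": 0,"fingers": 50},{"linear": [0,0,-4],"yaw": 1,"fingers": 50},{"linear": [0,0,-4],"yaw": 1,"fingers": 50}])

```text
clock: 0.6
ee_pos: [0.2042, 0.6169, 0.5246]
ee_rot: [-3.141, 0.0, 2.683]
wrist_force: [0.7, -0.1, -0.2]
gripper_width: 0.0509
grip_force: 0.0
```

```bash
python3 -c "
from workcell import get_obs
o=get_obs();print(o['q'],o['ee_pos'],o['ee_rot'],o['clock'])"
```

```text
[-1.34066962  0.446085    0.02991469  1.39064554 -0.01317386  1.30537665
 -0.19762381] [0.20420039 0.61691977 0.52458523] [-3.14131908e+00  2.51936178e-04  2.68339338e+00] 0.6
```

>>> carry_out(commands=[{"linear": [-1.8,-0.8,0],"yaw": 0,"fingers": 50},{"linear": [-3.6,-1.6,0],"yaw": 0,"fingers": 50},{"linear": [-5.4,-2.4,0],"yaw": 0,"fingers": 50},{"linear": [-7.2,-3.2,0],"yaw": 0,"fingers": 50},{"linear": [-9,-4,0],"yaw": 0,"fingers": 50},{"linear": [-10.8,-4.8,0],"yaw": 0,"fingers": 50},{"linear": [-12.6,-5.6,0],"yaw": 0,"fingers": 50},{"linear": [-14.4,-6.4,0],"yaw": 0,"fingers": 50},{"linear": [-16.2,-7.2,0],"yaw": 0,"fingers": 50},{"linear": [-18,-8,0],"yaw": 0,"fingers": 50},{"linear": [-19.6,-8.7,0],"yaw": 0,"fingers": 50},{"linear": [-20.6,-9.2,0],"yaw": 0,"fingers": 50}])

```text
clock: 2.1
ee_pos: [0.6369, 0.0929, 0.523]
ee_rot: [-3.139, -0.002, 2.683]
wrist_force: [-0.0, -0.1, -0.6]
gripper_width: 0.0502
grip_force: 0.0
```

```bash
python3 - <<'E'
from workcell import get_obs, imaging
import cv2,pickle
o=get_obs();print(o['q'],o['ee_pos'],o['ee_rot'],o['clock'])
c=imaging.capture("wrist");pickle.dump(c,open("w1.pkl","wb"));cv2.imwrite("pics/w1.png",c["image"]);print(c["xyz"],c["orientation"])
E
```

```text
[-0.43155142  0.44518657  0.31797789  1.42355169 -0.13878666  1.29786431
  1.00722982] [0.6368738  0.09294463 0.52296784] [-3.13883142e+00 -1.50397712e-03  2.68279980e+00] 2.1
[0.57750766 0.12143697 0.50289569] [2.88457910e+00 2.07491021e-03 1.11236915e+00]
```

View pics/w1.png

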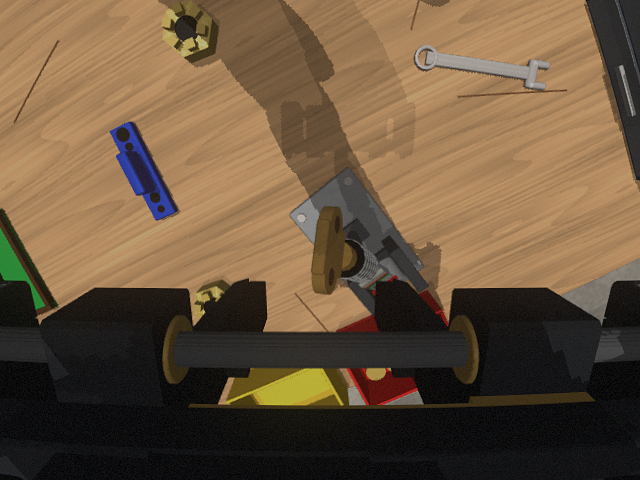

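The wrist view shows the key plate upright in the image, from (329,207) to (321,293), with its long side along tool x as planned. I'll use it to refine the key's position.

```bash
python3 - <<'E'
from key import *
w=pickle.load(open("w1.pkl","rb"));t=pickle.load(open("top.pkl","rb"))
k=big(mask(w,(10,80,40),(32,255,255),(300,343,195,305)))
print(cv2.boundingRect(k),k[k[:,0,1].argmin(),0],k[k[:,0,1].argmax(),0])
K=np.array([.637,.096,.278])
for dz in(0,.006):
  f,L,m=phi_from(w,(330,207),(321,293),K+dz*a,-.004);print(np.degrees(f),L,m)
print(proj(w,K),proj(w,K+.017*a),proj(w,K-.027*a))
print("tri w-top",tri(w,(325.5,250),t,(269.5,197)))
s=pickle.load(open("scene.pkl","rb"));print("tri w-scene",tri(w,(325.5,250),s,(376.5,216.3)))
E
```

```text
(300, 206, 43, 99) [324 206] [300 304]
139.54075845550432 0.060448057777781464 [0.63495189 0.0952993  0.27675978]
139.5407584555043 0.05883812775171442 [0.63336982 0.09598454 0.28287479]
[[326.1132779  251.09428998]] [[318.22765859 247.35607989]] [[336.64238723 256.08499741]]
tri w-top (array([0.6357891 , 0.09639131, 0.28100983]), np.float64(0.0008984654568448387))
tri w-scene (array([0.63663414, 0.09679163, 0.27783878]), np.float64(0.0019339919109256348))
```

>>> carry_out(commands=[{"linear": [0.06,0,0.5],"yaw": -0.15,"fingers": 50},{"linear": [0.06,0,1.5],"yaw": -0.15,"fingers": 50},{"linear": [0.06,0,2.5],"yaw": -0.15,"fingers": 50},{"linear": [0.06,0,3.15],"yaw": -0.15,"fingers": 50},{"linear": [0.06,0,3.15],"yaw": -0.15,"fingers": 50},{"linear": [0.06,0,3.15],"yaw": -0.15,"fingers": 5},{"linear": [0.06,0,3.15],"yaw": -0.15,"fingers": 5},{"linear": [0.06,0,3.15],"yaw": -0.15,"fingers": 5},{"linear": [0.06,0,3.15],"yaw": -0.15,"fingers": 5}], force=20)

```text
clock: 3.28
ee_pos: [0.6349, 0.098, 0.4312]
ee_rot: [3.138, 0.002, 2.705]
wrist_force: [2.1, 4.1, 0.4]
gripper_width: 0.0161
grip_force: 18.2
```

>>> carry_out(commands=[{"linear": [0,0,0],"yaw": 1,"fingers": 5},{"linear": [0,0,0],"yaw": 2,"fingers": 5},{"linear": [0,0,0],"yaw": 3,"fingers": 5},{"linear": [0,0,0],"yaw": 4,"fingers": 5},{"linear": [0,0,0],"yaw": 5,"fingers": 5},{"linear": [0,0,0],"yaw": 5,"fingers": 5}], force=25)

```text
clock: 4.03
ee_pos: [0.6349, 0.0995, 0.4323]
ee_rot: [3.136, -0.003, 2.007]
wrist_force: [-0.9, 6.7, 7.1]
gripper_width: 0.0207
grip_force: 28.5
```

```bash
cat > look.py <<'E'
import sys
from workcell import get_obs, imaging
from key import *
o=get_obs();print(o['clock'],o['q'][[0,2,6]].round(2),o['ee_pos'].round(4),np.degrees(o['ee_rot']).round(1),o['wrist_force'].round(1),o['ft_torque'].round(2),o['gripper_width'])
s=imaging.capture("scene");pickle.dump(s,open(sys.argv[1]+".pkl","wb"))
roi=(388,412,270,320);R=mask(s,(0,120,80),(8,255,255),roi)|mask(s,(172,120,80),(180,255,255),roi)
for q,m in(("red",R),("green",mask(s,(45,80,60),(85,255,255),roi))):
    n,l,st,ce=cv2.connectedComponentsWithStats(m);print(q,[(int(st[i,4]),ce[i].round(1).tolist()) for i in range(1,n) if st[i,4]>4])
E
python3 look.py s2
```

```text
4.025 [-0.53  0.45  0.41] [0.6349 0.0995 0.4323] [179.7  -0.2 115. ] [-0.9  6.7  7.1] [ 1.8  -0.47  0.37] 0.020670491935745355
red [(14, [397.6, 281.8]), (36, [402.8, 304.1])]
green [(36, [398.0, 286.6])]
```

>>> carry_out(commands=[{"linear": [0,0,0],"yaw": 1,"fingers": 5},{"linear": [0,0,0],"yaw": 2,"fingers": 5},{"linear": [0,0,0],"yaw": 3,"fingers": 5},{"linear": [0,0,0],"yaw": 4,"fingers": 5},{"linear": [0,0,0],"yaw": 5,"fingers": 5},{"linear": [0,0,0],"yaw": 6,"fingers": 5},{"linear": [0,0,0],"yaw": 7,"fingers": 5},{"linear": [0,0,0],"yaw": 8,"fingers": 5},{"linear": [0,0,0],"yaw": 8,"fingers": 5}], force=25)

```text
clock: 5.2
ee_pos: [0.6353, 0.0967, 0.4336]
ee_rot: [3.138, -0.005, 0.887]
wrist_force: [-3.2, 1.9, 14.8]
gripper_width: 0.0154
grip_force: 24.7
```

```bash
python3 look.py s3
```

```text
5.2 [-0.7   0.72 -0.57] [0.6353 0.0967 0.4336] [179.8  -0.3  50.8] [-3.2  1.9 14.8] [0.17 0.17 0.  ] 0.015410073071044276
red [(14, [397.6, 281.8]), (38, [401.3, 298.0])]
green [(37, [398.1, 286.5])]
```

>>> carry_out(commands=[{"linear": [0,0,0],"yaw": 1,"fingers": 5},{"linear": [0,0,0],"yaw": 2,"fingers": 5},{"linear": [0,0,0],"yaw": 3,"fingers": 5},{"linear": [0,0,0],"yaw": 4,"fingers": 5},{"linear": [0,0,0],"yaw": 5,"fingers": 5},{"linear": [0,0,0],"yaw": 6,"fingers": 5},{"linear": [0,0,0],"yaw": 7,"fingers": 5},{"linear": [0,0,0],"yaw": 8,"fingers": 5},{"linear": [0,0,0],"yaw": 9,"fingers": 5},{"linear": [0,0,0],"yaw": 9,"fingers": 5}], force=25)

```text
clock: 6.5
ee_pos: [0.6352, 0.0976, 0.4323]
ee_rot: [-3.138, -0.003, -0.367]
wrist_force: [0.8, 2.2, 8.0]
gripper_width: 0.0141
grip_force: 29.7
```

```bash
python3 look.py s4
```

```text
6.5 [-0.86  1.02 -1.66] [0.6352 0.0976 0.4323] [-179.8   -0.2  -21.1] [0.8 2.2 8. ] [ 1.27 -0.13  0.57] 0.014057409547979554
red [(14, [397.6, 281.8]), (42, [400.2, 292.3])]
green [(37, [398.1, 286.5])]
```

>>> carry_out(commands=[{"linear": [0,0,0],"yaw": 0,"fingers": 60},{"linear": [0,0,0],"yaw": 0,"fingers": 60},{"linear": [0,0,0],"yaw": 0,"fingers": 60},{"linear": [0,0,-1],"yaw": 0,"fingers": 60},{"linear": [0,0,-2],"yaw": 0,"fingers": 60},{"linear": [0,0,-2],"yaw": -1.3,"fingers": 60},{"linear": [0,0,-2],"yaw": -2.6,"fingers": 60},{"linear": [0,0,-2],"yaw": -3.9,"fingers": 60},{"linear": [0,0,-2],"yaw": -5.2,"fingers": 60},{"linear": [0,0,-2],"yaw": -6.5,"fingers": 60},{"linear": [0,0,-2],"yaw": -7.8,"fingers": 60},{"linear": [0,0,-2],"yaw": -9.1,"fingers": 60}])

```text
clock: 8.05
ee_pos: [0.6341, 0.0961, 0.4899]
ee_rot: [-3.141, 0.001, 0.907]
wrist_force: [0.1, 0.0, -0.2]
gripper_width: 0.06
grip_force: 0.0
```

>>> carry_out(commands=[{"linear": [0,0,0],"yaw": -1.3,"fingers": 60},{"linear": [0,0,0],"yaw": -2.6,"fingers": 60},{"linear": [0,0,0],"yaw": -3.9,"fingers": 60},{"linear": [0,0,0],"yaw": -5.2,"fingers": 60},{"linear": [0,0,0],"yaw": -6.5,"fingers": 60},{"linear": [0,0,0],"yaw": -7.8,"fingers": 60},{"linear": [0,0,0],"yaw": -9.1,"fingers": 60},{"linear": [0,0,0],"yaw": -9.1,"fingers": 60}])

```text
clock: 9.05
ee_pos: [0.6342, 0.0959, 0.49]
ee_rot: [-3.141, -0.0, 2.17]
wrist_force: [0.3, 1.0, 0.4]
gripper_width: 0.0594
grip_force: 0.0
```

```bash
python3 look.py s5; python3 - <<'E'
from workcell import imaging
import pickle,cv2
c=imaging.capture("wrist");pickle.dump(c,open("w2.pkl","wb"))
s=pickle.load(open("s5.pkl","rb"))["image"]
a=cv2.resize(s[195:325,340:440],(462,600),interpolation=cv2.INTER_CUBIC)
b=cv2.resize(c["image"][100:400,240:410],(338,600));cv2.imwrite("pics/z2.png",cv2.hconcat([a,b]))
E
```

```text
9.05 [-0.53  0.46  0.55] [0.6342 0.0959 0.49  ] [-180.    -0.   124.4] [0.3 1.  0.4] [-0.04 -0.02 -0.01] 0.059383277859031684
red [(14, [397.6, 281.8]), (39, [399.7, 292.6])]
green [(36, [398.0, 286.6])]
```

View pics/z2.png

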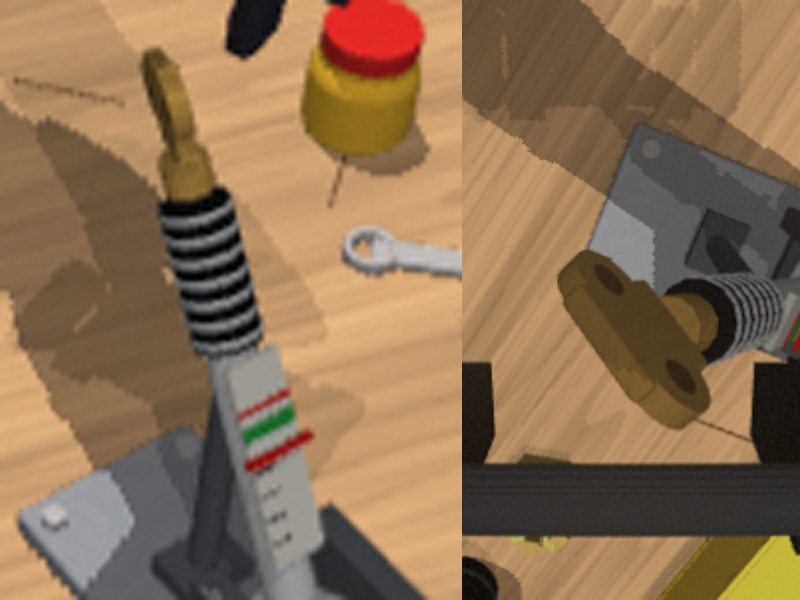

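The index now stands just below the green band, with its centre at scene pixel (400,292.6) and the band at (398,286.6). In the wrist view the key plate runs from (295,234) to (354,307).

```bash
python3 - <<'E'
from key import *
w=pickle.load(open("w2.pkl","rb"));s=pickle.load(open("s5.pkl","rb"))
K=np.array([.636,.0965,.279])
print(proj(w,K),proj(w,K+.017*a))
f,L,m=phi_from(w,(295,233),(354,308),K,-.004);print(np.degrees(f),L,m,np.degrees(psi(f)[0]))
# index & band px along the axis: index I starts at (403.4,306.8)
I=np.array([.750,.1225,.1158])
p=proj(s,I+np.arange(0,.061,.012)[:,None]*a);print(p-p[0]+[403.4,306.8])
E
```

```text
[[324.49195069 269.17678471]] [[310.35881625 272.40292602]]
158.20563144489725 0.058622072486275004 [0.63439069 0.0944769  0.27785164] 172.69970997750588
[[403.4        306.8       ]
 [402.16832276 301.68133294]
 [400.92870542 296.52693339]
 [399.68103655 291.33627612]
 [398.42520219 286.10882387]
 [397.16108575 280.84402706]]
```

>>> carry_out(commands=[{"linear": [0,0,0],"yaw": -1.3,"fingers": 50},{"linear": [0,0,0],"yaw": -2.6,"fingers": 50},{"linear": [0,0,0],"yaw": -3.9,"fingers": 50},{"linear": [0,0,0],"yaw": -5.2,"fingers": 50},{"linear": [0,0,0],"yaw": -6,"fingers": 50},{"linear": [0,0,1],"yaw": -6,"fingers": 50},{"linear": [0,0,2],"yaw": -6,"fingers": 50},{"linear": [0,0,2],"yaw": -6,"fingers": 50},{"linear": [0,0,2],"yaw": -6,"fingers": 4},{"linear": [0,0,2],"yaw": -6,"fingers": 4},{"linear": [0,0,2],"yaw": -6,"fingers": 4},{"linear": [0,0,2],"yaw": -6,"fingers": 4}], force=35)

```text
clock: 10.65
ee_pos: [0.6345, 0.0977, 0.4308]
ee_rot: [3.139, 0.001, 3.011]
wrist_force: [0.2, 2.5, 1.3]
gripper_width: 0.0125
grip_force: 13.3
```

>>> carry_out(commands=[{"linear": [0,0,0],"yaw": 1,"fingers": 4},{"linear": [0,0,0],"yaw": 2,"fingers": 4},{"linear": [0,0,0],"yaw": 3,"fingers": 4},{"linear": [0,0,0],"yaw": 4,"fingers": 4},{"linear": [0,0,0],"yaw": 5,"fingers": 4},{"linear": [0,0,0],"yaw": 6,"fingers": 4},{"linear": [0,0,0],"yaw": 6,"fingers": 4}], force=35)

```text
clock: 11.52
ee_pos: [0.6343, 0.0998, 0.4322]
ee_rot: [3.137, -0.004, 2.175]
wrist_force: [-5.3, 6.7, 9.9]
gripper_width: 0.019
grip_force: 40.1
```

```bash
python3 look.py s6
```

```text
11.525 [-0.54  0.46  0.58] [0.6343 0.0998 0.4322] [179.7  -0.2 124.6] [-5.3  6.7  9.9] [2.02 0.32 0.55] 0.019039764033896813
red [(14, [397.6, 281.8]), (35, [399.3, 288.9])]
green [(29, [397.9, 286.2])]
```

>>> carry_out(commands=[{"linear": [0,0,0],"yaw": 1,"fingers": 4},{"linear": [0,0,0],"yaw": 2,"fingers": 4},{"linear": [0,0,0],"yaw": 2,"fingers": 4}])

```text
clock: 11.95
ee_pos: [0.6349, 0.0997, 0.4329]
ee_rot: [3.135, -0.004, 1.896]
wrist_force: [-3.7, 6.7, 11.0]
gripper_width: 0.0206
grip_force: 39.0
```

```bash
python3 look.py s7; python3 - <<'E'
import pickle,cv2
ims=[cv2.resize(pickle.load(open(f"{n}.pkl","rb"))["image"][270:315,380:420],(390,440),interpolation=cv2.INTER_CUBIC) for n in("s5","s7")]
cv2.imwrite("pics/z3.png",cv2.hconcat(ims))
E
```

```text
11.95 [-0.58  0.52  0.33] [0.6349 0.0997 0.4329] [179.6  -0.2 108.6] [-3.7  6.7 11. ] [ 1.82 -0.17  0.4 ] 0.02059432759947451
red [(14, [397.6, 281.8]), (34, [398.7, 287.4])]
green [(6, [397.5, 285.5])]
```

View pics/z3.png

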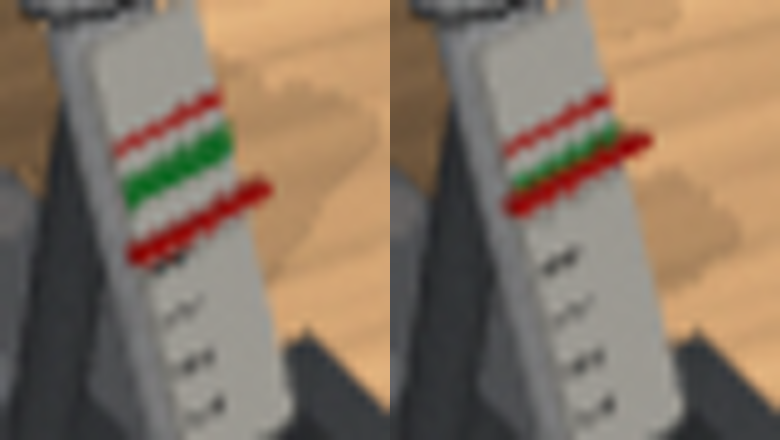

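The index sits on the lower part of the band, about 1.2 px (roughly 0.2 rad) below its middle, so it needs a small extra turn.

>>> carry_out(commands=[{"linear": [0,0,0],"yaw": 0.7,"fingers": 4},{"linear": [0,0,0],"yaw": 1.3,"fingers": 4},{"linear": [0,0,0],"yaw": 1.3,"fingers": 4}])

```text
clock: 12.38
ee_pos: [0.6353, 0.0994, 0.4334]
ee_rot: [3.135, -0.005, 1.715]
wrist_force: [-2.1, 5.7, 13.1]
gripper_width: 0.0199
grip_force: 38.2
```

>>> carry_out(commands=[{"linear": [0,0,0],"yaw": 0,"fingers": 60},{"linear": [0,0,0],"yaw": 0,"fingers": 60},{"linear": [0,0,0],"yaw": 0,"fingers": 60},{"linear": [0,0,-0.8],"yaw": 0,"fingers": 60},{"linear": [0,0,-2],"yaw": 0,"fingers": 60},{"linear": [0,0,-3],"yaw": 0,"fingers": 60},{"linear": [0,0,-3],"yaw": 0,"fingers": 60}])

```text
clock: 13.25
ee_pos: [0.6347, 0.0958, 0.5222]
ee_rot: [3.138, 0.0, 1.711]
wrist_force: [0.3, 0.6, -0.7]
gripper_width: 0.0597
grip_force: 0.0
```

```bash
python3 look.py s8; python3 - <<'E'
import pickle,cv2
from workcell import imaging
c=imaging.capture("wrist");pickle.dump(c,open("w3.pkl","wb"))
a=cv2.resize(pickle.load(open("s8.pkl","rb"))["image"][270:315,380:420],(390,440),interpolation=cv2.INTER_CUBIC)
b=cv2.resize(c["image"][100:400,200:466],(390,440))
cv2.imwrite("pics/z4.png",cv2.hconcat([a,b]))
E
```

```text
13.25 [-0.62  0.6   0.14] [0.6347 0.0958 0.5222] [179.8   0.   98. ] [ 0.3  0.6 -0.7] [-0.06  0.04  0.04] 0.059668835346151146
red [(14, [397.6, 281.8]), (33, [398.6, 286.3])]
green []
```

View pics/z4.png

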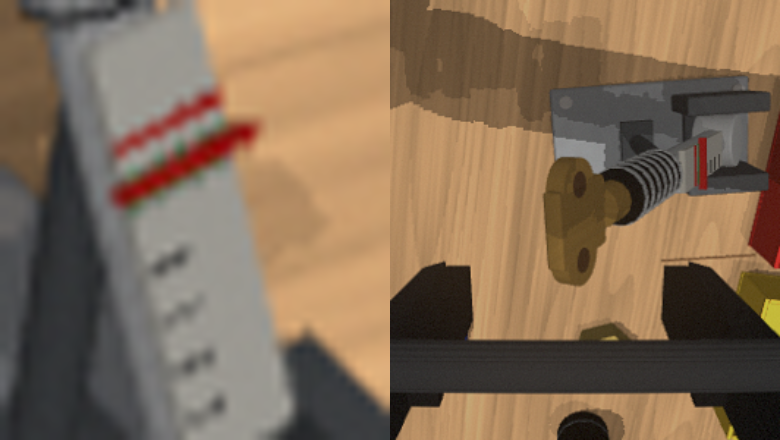

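The index bar now covers the green band with green showing on both sides, and the fingers are off the key. Next is the gauge.

>>> carry_out(commands=[{"linear": [-1.2,-1.1,0],"yaw": 1.06,"fingers": 60},{"linear": [-2.4,-2.2,0],"yaw": 2.12,"fingers": 60},{"linear": [-3.6,-3.3,0],"yaw": 3.18,"fingers": 60},{"linear": [-4.8,-4.4,0],"yaw": 4.24,"fingers": 60},{"linear": [-6,-5.4,0.5],"yaw": 5.3,"fingers": 60},{"linear": [-6.38,-5.83,1.5],"yaw": 6.36,"fingers": 60},{"linear": [-6.38,-5.83,2.5],"yaw": 7.42,"fingers": 60},{"linear": [-6.38,-5.83,3.5],"yaw": 8.48,"fingers": 60},{"linear": [-6.38,-5.83,4.5],"yaw": 9.54,"fingers": 60},{"linear": [-6.38,-5.83,5],"yaw": 10.6,"fingers": 60},{"linear": [-6.38,-5.83,5],"yaw": 11.7,"fingers": 60},{"linear": [-6.38,-5.83,5],"yaw": 12.7,"fingers": 60}])

```text
clock: 14.85
ee_pos: [0.4871, -0.1175, 0.3687]
ee_rot: [3.141, 0.003, -0.067]
wrist_force: [1.3, -0.2, 0.4]
gripper_width: 0.0597
grip_force: 0.0
```

```bash
python3 look.py s9; python3 - <<'E'
from key import *
from workcell import imaging
w=pickle.load(open("w3.pkl","rb"));K=np.array([.636,.0965,.279])
f,L,m=phi_from(w,(326,207),(326,293),K,-.004);print("key phi",np.degrees(f),L)
c=imaging.capture("wrist");pickle.dump(c,open("w4.pkl","wb"));cv2.imwrite("pics/w4.png",c["image"])
m=mask(c,(105,100,40),(130,255,255));k=big(m);print("gauge px",cv2.minAreaRect(k),cv2.contourArea(k))
E
```

```text
14.85 [-0.61  1.   -0.98] [ 0.4871 -0.1175  0.3687] [180.    0.2  -3.8] [ 1.3 -0.2  0.4] [-0.03  0.14  0.01] 0.05972465620721476
red [(14, [397.6, 281.8]), (39, [399.1, 285.9])]
green []
key phi 86.02570411309915 0.06157187127939483
gauge px ((320.0, 217.0), (136.0, 34.0), 90.0) 4460.5
```

View pics/w4.png

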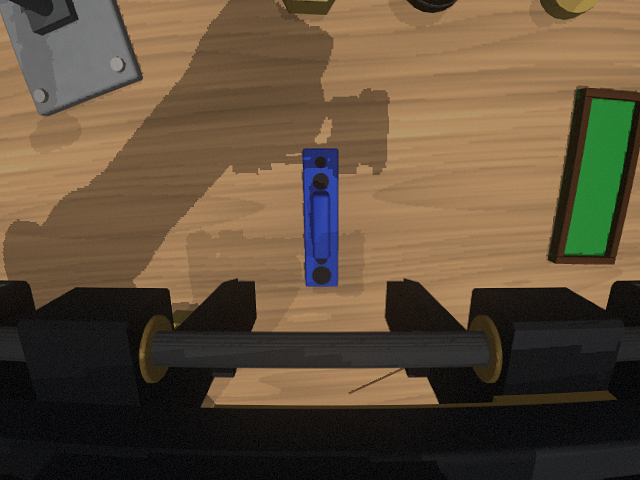

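The gauge is at (320,217) in the wrist view, lined up with the fingers, and the rest's green floor is at about (600,178). Before leaving the key I'll cross-check the index against parallax, since its bar may stand proud of the scale.

```bash
python3 - <<'E'
from key import *
s,t=[pickle.load(open(n+".pkl","rb")) for n in("scene","top")]
r=t["image"][158:172,258:282].astype(int)
gx=np.clip(r[...,1]-(r[...,0]+r[...,2])/2,0,None);rx=np.clip(r[...,2]-r[...,1:2].max(-1)-25,0,None)
def cen(v,th):
    v=np.where(v>th,v,0);y,x=np.mgrid[158:172,258:282];return np.array([(x*v).sum(),(y*v).sum()])/v.sum(),v.sum()
print("green",cen(gx,8),"red",cen(rx,20));g=cen(gx,8)[0];q=cen(rx,20)[0]
I,e=tri(s,(403.4,306.8),t,q);B,e2=tri(s,(398.1,286.6),t,g)
d=B-I;print("gaps",e,e2,"axial/12mm",d@a/.012,"proud of band",-d@e1,"lat",d@yf)
# gauge from wrist: bar rectangle ends on plane z=.014
w=pickle.load(open("w4.pkl","rb"))
P=[plane(w,p,.014)[:2] for p in((303,149),(338,149),(338,287),(303,287))];print("bar",np.round(P,4),np.mean(P,0))
R=[plane(w,p,.047)[:2] for p in((321,192),(321,260))];print("ridge approx",np.round(R,4),np.mean(R,0))
k=big(mask(w,(45,80,60),(85,255,255),(540,640,80,280)));print(cv2.boundingRect(k))
print("rest lower edge",plane(w,(566,256),.006),plane(w,(612,258),.006))
E
```

```text
green (array([268.00618047, 167.48084054]), np.float64(404.5)) red (array([267.61899314, 161.80720824]), np.int64(3496))
gaps 0.0023781862129275163 0.0012056963631231336 axial/12mm 3.913976262667094 proud of band 0.0011060727230842934 lat -0.000994364042715777
bar [[ 0.5554 -0.1065]
 [ 0.5531 -0.1394]
 [ 0.4141 -0.1312]
 [ 0.4167 -0.0948]] [ 0.48483701 -0.11797541]
ridge approx [[ 0.5175 -0.1207]
 [ 0.4554 -0.1163]] [ 0.48646884 -0.11851049]
(564, 98, 71, 158)
rest lower edge [ 0.42730586 -0.37979645  0.006     ] [ 0.42078687 -0.43524197  0.006     ]
```

```bash
python3 - <<'E'
from key import *
for n in("scene","s7","s8","s9"):
    im=pickle.load(open(n+".pkl","rb"))["image"].astype(int)[278:294,390:406]
    g=im[...,1]-(im[...,0]+im[...,2])//2; r=im[...,2]-im[...,1]
    # deskew: rows drift along the bar, slope from image (index line falls to the left)
    y,x=np.mgrid[278:294,390:406];v=y+0.47*(x-398)
    ok=(x>=393)&(x<=402)
    b=np.arange(279,293,.5);i=np.digitize(v,b)
    print(n);print(' g',[int(g[ok&(i==k)].mean()) for k in range(1,len(b))]);print(' r',[int(r[ok&(i==k)].mean()) for k in range(1,len(b))])
E
```

```text
scene
 g [2, -4, -13, -27, -44, -45, -30, -11, -3, 10, 21, 34, 53, 64, 77, 78, 78, 66, 36, 18, 9, 4, 3, 2, 2, 2, 2]
 r [3, 22, 35, 63, 94, 98, 66, 29, 14, -6, -18, -34, -56, -69, -86, -86, -87, -72, -36, -16, -6, 0, 2, 2, 2, 2, 2]
s7
 g [2, -2, -9, -23, -40, -42, -28, -9, -3, 8, 15, 33, 40, 45, 16, -10, -40, -58, -53, -36, -27, -6, -3, 2, 2, 2, 2]
 r [2, 16, 25, 57, 86, 92, 62, 26, 14, -4, -12, -34, -39, -42, 7, 53, 94, 120, 111, 77, 61, 19, 14, 2, 2, 2, 2]
s8
 g [2, -2, -9, -23, -40, -42, -28, -9, -3, 8, 4, 0, -6, -34, -42, -61, -47, -12, 2, 7, 7, 3, 2, 2, 2, 2, 2]
 r [2, 16, 25, 57, 86, 92, 61, 26, 14, -4, 2, 17, 28, 77, 97, 124, 104, 48, 15, -1, -3, 1, 2, 2, 2, 2, 2]
s9
 g [2, -5, -14, -27, -46, -47, -31, -11, -4, 10, 4, -10, -19, -60, -62, -76, -57, -19, -1, 6, 7, 3, 2, 2, 2, 2, 2]
 r [3, 23, 36, 65, 97, 102, 68, 30, 15, -6, 7, 39, 59, 131, 137, 156, 125, 62, 21, 0, -4, 0, 2, 2, 2, 2, 1]
```

The index is centred on the band within about 0.1 px, or roughly 4.65 rad allowing for parallax. I'm descending to the gauge ridge.

>>> carry_out(commands=[{"linear": [0,0,1.2],"yaw": 0,"fingers": 60},{"linear": [0,0,2.6],"yaw": 0,"fingers": 60},{"linear": [0,0,4],"yaw": 0,"fingers": 60},{"linear": [0,0,5],"yaw": 0,"fingers": 50},{"linear": [0,0,5.6],"yaw": 0,"fingers": 50},{"linear": [0,0,5.6],"yaw": 0,"fingers": 50},{"linear": [0,0,5.6],"yaw": 0,"fingers": 50}])

```text
clock: 15.82
ee_pos: [0.4884, -0.1179, 0.203]
ee_rot: [3.141, -0.001, -0.061]
wrist_force: [0.4, -0.3, -0.2]
gripper_width: 0.0499
grip_force: 0.0
```

>>> carry_out(commands=[{"linear": [0,0,0.35],"yaw": 0,"fingers": 50},{"linear": [0,0,0.65],"yaw": 0,"fingers": 50},{"linear": [0,0,0.65],"yaw": 0,"fingers": 50},{"linear": [0,0,0.65],"yaw": 0,"fingers": 8},{"linear": [0,0,0.65],"yaw": 0,"fingers": 8},{"linear": [0,0,0.65],"yaw": 0,"fingers": 8},{"linear": [0,0,0.65],"yaw": 0,"fingers": 8},{"linear": [0,0,0.65],"yaw": 0,"fingers": 8}], force=30)

```text
clock: 16.82
ee_pos: [0.4881, -0.1177, 0.1829]
ee_rot: [3.141, -0.0, -0.062]
wrist_force: [-0.7, 0.1, 1.8]
gripper_width: 0.0161
grip_force: 30.0
```

>>> carry_out(commands=[{"linear": [0,0,-0.6],"yaw": 0,"fingers": 8},{"linear": [0,0,-1.7],"yaw": 0,"fingers": 8},{"linear": [0,0.8,-2],"yaw": 0,"fingers": 8},{"linear": [0.3,2.2,-2],"yaw": 0.1,"fingers": 8},{"linear": [0.5,3.8,-2],"yaw": 0.2,"fingers": 8},{"linear": [0.7,5.4,-2],"yaw": 0.2,"fingers": 8},{"linear": [0.9,7,-2],"yaw": 0.2,"fingers": 8},{"linear": [1.1,8.4,-2],"yaw": 0.2,"fingers": 8},{"linear": [1.19,9.2,-2],"yaw": 0.2,"fingers": 8},{"linear": [1.19,9.54,-2],"yaw": 0.2,"fingers": 8},{"linear": [1.19,9.54,-2],"yaw": 0.2,"fingers": 8},{"linear": [1.19,9.54,-2],"yaw": 0.2,"fingers": 8}])

```text
clock: 18.32
ee_pos: [0.5065, -0.404, 0.2426]
ee_rot: [-3.14, 0.0, -0.088]
wrist_force: [0.7, 0.4, -2.3]
gripper_width: 0.0159
grip_force: 30.0
```

```bash
python3 - <<'E'
from workcell import get_obs,imaging
from h import *
o=get_obs();print(o['clock'],o['ee_pos'],np.degrees(o['ee_rot']),o['wrist_force'],o['gripper_width'])
w=imaging.capture("wrist");pickle.dump(w,open("w5.pkl","wb"));cv2.imwrite("pics/w5.png",w["image"])
E
```

```text
18.325 [ 0.50650613 -0.40397193  0.24262454] [-1.79914684e+02  1.94026682e-02 -5.04078539e+00] [ 0.684019    0.42858384 -2.34408396] 0.015870586565764726
```

View pics/w5.png

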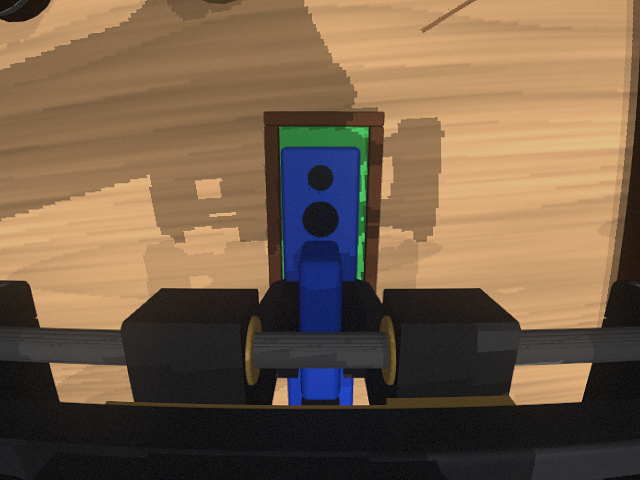

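The held gauge's far edge is at row 148, columns 282–360. The rest's inner rim shows at columns 279–370, with its far inner edge at row 126. I'll compare the two in world coordinates.

```bash
python3 - <<'E'
from h import *
w=pickle.load(open("w5.pkl","rb"))
y=np.radians(-5.1);u=np.array([np.cos(y),np.sin(y)]);v=np.array([-u[1],u[0]])
T=np.array([.5065,-.404])
def f(n,p,z): q=plane(w,p,z)[:2]-T;print(n,"x",round(q@u*1e3,1),"y",round(q@v*1e3,1))
f("gauge L",(282,150),.0737);f("gauge R",(360,150),.0737)
f("inner L",(278.5,126.5),.014);f("inner R",(370,126.5),.014)
f("outer L",(264.5,112),.014);f("outer R",(384,112),.014)
f("outer L2",(270,270),.014);f("outer R2",(376,270),.014)
E
```

```text
gauge L x 65.8 y 16.0
gauge R x 65.9 y -16.7
inner L x 79.6 y 24.4
inner R x 79.7 y -28.7
outer L x 87.7 y 32.2
outer R x 87.8 y -36.6
outer L2 x -8.2 y 32.2
outer R2 x -8.1 y -35.7
```

>>> carry_out(commands=[{"linear": [0.12,0.06,0.3],"yaw": 0,"fingers": 8},{"linear": [0.12,0.06,0.8],"yaw": 0,"fingers": 8},{"linear": [0.12,0.06,1.3],"yaw": 0,"fingers": 8},{"linear": [0.12,0.06,1.6],"yaw": 0,"fingers": 8},{"linear": [0.12,0.06,1.7],"yaw": 0,"fingers": 8},{"linear": [0.12,0.06,1.75],"yaw": 0,"fingers": 8},{"linear": [0.12,0.06,1.75],"yaw": 0,"fingers": 8},{"linear": [0.12,0.06,1.75],"yaw": 0,"fingers": 8}])

```text
clock: 19.38
ee_pos: [0.5096, -0.4078, 0.1906]
ee_rot: [3.141, -0.001, -0.089]
wrist_force: [0.6, -0.4, -3.1]
gripper_width: 0.0159
grip_force: 30.0
```

>>> carry_out(commands=[{"linear": [0,0,0.06],"yaw": 0,"fingers": 8},{"linear": [0,0,0.06],"yaw": 0,"fingers": 8},{"linear": [0,0,0.06],"yaw": 0,"fingers": 30},{"linear": [0,0,0.06],"yaw": 0,"fingers": 50},{"linear": [0,0,0.06],"yaw": 0,"fingers": 50},{"linear": [0,0,0.06],"yaw": 0,"fingers": 50},{"linear": [0,0,-1],"yaw": 0,"fingers": 50},{"linear": [0,0,-2.5],"yaw": 0,"fingers": 50},{"linear": [0,0,-4],"yaw": 0,"fingers": 50},{"linear": [0,0,-4],"yaw": 0,"fingers": 50},{"linear": [0,0,-4],"yaw": 0,"fingers": 50}])

```text
clock: 20.75
ee_pos: [0.5094, -0.4072, 0.3096]
ee_rot: [-3.141, 0.0, -0.089]
wrist_force: [-0.4, 1.1, -1.1]
gripper_width: 0.0499
grip_force: 0.0
```

```bash
python3 look.py s10; python3 - <<'E'
from workcell import imaging
from h import *
w=imaging.capture("wrist");pickle.dump(w,open("w6.pkl","wb"))
s=pickle.load(open("s10.pkl","rb"))
cv2.imwrite("pics/w6.png",cv2.hconcat([cv2.resize(w["image"][60:420,140:500],(400,400)),cv2.resize(s["image"][270:320,375:425],(400,400),interpolation=cv2.INTER_CUBIC)]))
def rc(k,z):
    P=np.array([plane(w,p[0],z)[:2] for p in k],np.float32);r=cv2.minAreaRect(P);return r
k=big(mask(w,(105,100,40),(130,255,255)));print("gauge",rc(k,.02))
k=cv2.convexHull(np.vstack(cv2.findContours(mask(w,(45,80,40),(85,255,255)),0,1)[0]));print("green",rc(k,.006))
E
```

```text
20.75 [ 0.09  0.81 -0.54] [ 0.5094 -0.4072  0.3096] [-180.     0.    -5.1] [-0.4  1.1 -1.1] [-0.02  0.17  0.01] 0.04991836452889909
red [(14, [397.6, 281.8]), (39, [399.1, 285.9])]
green []
gauge ((0.5076227188110352, -0.4077438414096832), (0.03333843871951103, 0.13764986395835876), 84.88011932373047)
green ((0.5068659782409668, -0.40544676780700684), (0.05486179515719414, 0.1601065695285797), 84.6695327758789)
```

View pics/w6.png

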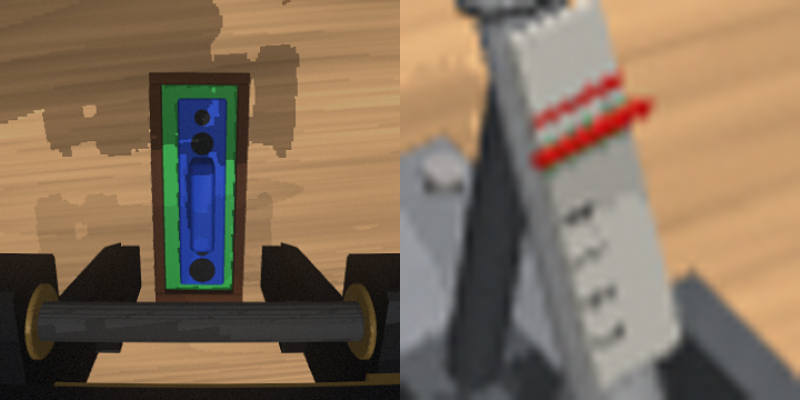

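The gauge lies flat in the tray, centred within about 3 mm of the rest's centre. The index still stands on the green band, and nothing is being touched.

```bash
python3 -c "
from workcell import job
print(job.sign_off())"
```

```text
the job is handed in; nothing more can be done
None
```

I handed the job in at about 21 s: the index stands in the green band (key at roughly 4.65 rad by camera), and the blue gauge lies flat in its rest, about 3 mm off centre; sign-off returned no verdict.

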